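# Set a tub lid overhanging the bench shelf

## Robot

A 6-joint arm with a two-finger parallel gripper is mounted at the origin on the work surface. World frame = base frame: x ahead of the robot, y to its left, z up, the work surface at z = 0. Lengths are in m, angles in rad, forces in N, time in s.
With the tool pointing down it reaches from about 0.25 to 0.8 m from the base axis. Payload 3.9 kg.
Tool frame: the origin (TCP) lies on the centre line of the jaws, within the pads' length; the fingertips stand 22 mm ahead of it and the grasp point (between the pads) lies 3 mm ahead of it (ctrl.tip_extent is the distance from the TCP to the fingertips, in m); z points along the fingers, x is the direction in which the jaws open and shut, and the axes are right-handed (so a half turn about z gives the same grasp; the last joint's range is limited). The gripper opens to 85 mm and grips with 20 to 120 N. Pads are 22 mm wide; open, the fingers measure 114 mm over their backs; the gripper's body (76 mm by 85 mm) begins 54 mm behind the grasp point. The pads swing forward as they close: fully open they stand 13 mm farther back than shut.
Start: joints at [1.227, 0.26, -0.138, 1.173, 0, 1.571], TCP at [0.177, 0.494, 0.253] pointing down, gripper open.
Joint ranges: [-2.78, 2.78], [-0.83, 1.72], [-1.28, 1.37], [-1.9, 2.12], [-1.57, 1.48], [-3.14, 3.14]. Speed limits (rad/s): [2.57, 2.57, 3.14, 3.14, 3.14, 3.14].

## Interface

Orientations are given as a unit quaternion [x, y, z, w].
In Python, from cell import ctrl gives the robot as it stands.
- The arm moves only by the shell command python3 -m creep 'ROWS' [FORCE]. ROWS is JSON, a list of rows, each a list of 3 entries, a list of its own where there are three numbers: the closure in counts, from 0 (fully open) to 255 (shut), then the shift along the tool's x, y, z in cm, then the turn about the tool's z in degrees. A call has 1 to 8 rows; each row shifts and turns the pose as measured when the row begins, along the tool's axes as they then stand; what a row does not reach is not made up. A row lasts 1/10 s, in which the tool goes at most 50 mm and 8.59 degrees, less where a joint would pass 70% of its speed; a pose out of reach is approached as far as the arm can. A call with a gripper value outside its range is refused whole. The fingers move at their own pace and stop on an object; FORCE is the grip in N (left out, the last holds). Time passes only in rows, so rows that do not move let the fingers close. It gives the time, the measured TCP pose, the force and the opening at its end, in the units of the state.
- ctrl.get_obs(): the state, without advancing time (a new reading comes with each control period).
- ctrl.snapshot(name): name is "scene" or "top"; returns a dict with "pixels" (384x512x3 uint8, red, green, blue), "vertical_fov" (degrees; the focal length in pixels is half the picture's height over the tangent of half this angle, whatever the lens; pixels are square), "cx", "cy" (the principal point, pixels), "rvec" (rotation vector, rad) and "tvec" (3), from world to camera coordinates, as OpenCV has them. Camera axes: x right, y down, z forward; pixel columns grow to the right and rows downward; lengths in m; the calibration is good to about 2 mm. A picture is of the moment at which its call begins. There is no depth.
- ctrl.hand_in(): hands the job in, once; it reports no verdict.
The state is a dict: "time": time; "joint_positions": joint angles; "qvel": joint speeds; "tau": joint torques, N m; "tcp_pos": TCP position; "eef_rot": TCP orientation; "contact_force": force on the tool from outside, world axes, zero at the start; "wrist_torque": the same for the moment, N m; "width": finger opening in m.
Only numpy, scipy, OpenCV 4.12 (cv2) and the standard library are available. Lean on these libraries where they do the work, as an engineer would, in place of code of your own. Each camera call takes 0.05 s, during which the arm holds its last target.

## Task

On the low dark steel bench shelf, push the small tin that stands between the flat white lid and the far edge along the shelf until it stands up against the raised lip at either end. Then slide the lid across the shelf until its long side sticks out evenly, by 40 mm, over the shelf's far edge (the long edge away from the robot), ready to be taken from beneath. Only push: do not lift or tip the tin or the lid, and leave everything else where it is.

Things in the scene. Friction and masses are not known exactly. Their poses are not given: they have to be found in the camera images.
- riser: fixed low, dark steel bench shelf; flat top 320 mm deep (its x) by 500 mm long (its y), 60 mm above the table. Origin at table height under its centre; +x points away from the robot to the free far long edge, z up. A 5 mm thick upright lip closes each short end (inner faces at y = +-245 mm) and rises 24 mm above the top; both long edges are open and unlipped.
- riser_edge (a point): middle of the shelf's far top edge, at x = 160 mm, y = 0, z = 60 mm in the shelf's frame; axes as the shelf's (x points outward over the edge, y along it)
- lid: flat white plastic tub lid, loose, lying on the shelf: 120 mm (its x) by 180 mm (its y), 8 mm thick, about 0.2 kg, rounded edges. Origin at the centre of its underside; +x points toward the far edge of the shelf, within about 0.2 rad of the shelf's x at the start. It starts wholly on the shelf, at least 90 mm short of the far edge.
- lid_far_left (a point): point on the lid's far long side, 80 mm left (+y) of its middle, half-way up its thickness: lid frame (60, 80, 4) mm
- lid_far_right (a point): point on the lid's far long side, 80 mm right (-y) of its middle, half-way up its thickness: lid frame (60, -80, 4) mm
- tin: the small tin to push aside: closed upright metal tin with a plain paper band, 66 mm across, 45 mm high, about 0.22 kg, loose on the shelf between the lid and the far edge. Origin at the centre of its underside, z up its axis
- tin_center (a point): centre of that tin, half-way up (22.5 mm above its underside). Standing against an end lip of the shelf it is 212 mm from the shelf's middle along the shelf's y
- spare_tin: a like tin (66 mm across, 45 mm high) standing in a robot-side corner of the shelf, behind the lid: leave alone. Origin at the centre of its underside
- jar: low amber glass jar, 56 mm across, 62 mm high, in the other robot-side corner of the shelf (it and the spare tin may be swapped): leave alone. Origin at the centre of its underside
- big_tin: large tin on the table left of the shelf, 100 mm across, 115 mm high: leave alone. Origin under its centre
- big_tin2: another large tin on the table left of the shelf, 100 mm across, 115 mm high: leave alone. Origin under its centre
- sauce_bottle: green glass bottle on the table right of the shelf, 64 mm across, 190 mm high: leave alone. Origin under its centre
- bowl: white bowl on the table right of the shelf, 140 mm across, 55 mm high: leave alone. Origin under its centre
There are look-alikes about, which are no part of the job. What is shaped like the tin but purple or red is not meant. Of the things that look like the lid, the larger one is meant.

How it is judged:
On the way, in this order (a step that is already met when the one before it is completed fails the run):
1. the tin stands against an end lip of the shelf (within 27 mm) while the lid is still wholly on the shelf ((y of tin_center in the frame of riser_edge above 0.185 m or y of tin_center in the frame of riser_edge below -0.185 m) and height (world z) of tin_center between 0.077 and 0.088 m and angle between tin's own z axis and vertical below 0.1 rad and x of each of lid_far_left, lid_far_right in the frame of riser_edge below 0 m), for 0.2 s.
2. the lid sticks out over the far edge by 28 to 52 mm at both ends of its long side (x of lid_far_left in the frame of riser_edge between 0.028 and 0.052 m and x of lid_far_right in the frame of riser_edge between 0.028 and 0.052 m), for 0.2 s.
At the end, for the whole second after the job is handed in: The lid lies flat and at rest on the shelf with its far long side 40 mm (28 to 52 mm, at both points 80 mm left and right of its middle) beyond the shelf's far edge; the tin stands upright and at rest on the shelf, within 27 mm of touching an end lip (all of step 2 and (y of tin_center in the frame of riser_edge above 0.185 m or y of tin_center in the frame of riser_edge below -0.185 m) and height (world z) of tin_center between 0.077 and 0.088 m and angle between tin's own z axis and vertical below 0.1 rad and height (world z) of lid between 0.056 and 0.065 m and angle between lid's own z axis and vertical below 0.05 rad and linear speed of each of lid, tin below 0.01 m/s).
It fails at once if the lid is lifted more than 15 mm off the shelf or tipped by more than 0.2 rad (height (world z) of lid above 0.075 m or angle between lid's own z axis and vertical above 0.2 rad).
It fails at once if the small tin is lifted more than 12 mm off the shelf or tipped by more than 0.35 rad (height (world z) of tin_center above 0.0945 m or angle between tin's own z axis and vertical above 0.35 rad).
It fails at once if the lid or the small tin falls off the shelf (height (world z) of lid below 0.045 m or height (world z) of tin_center below 0.06 m).
It fails at once if another object is moved by more than 20 mm (distance of any of spare_tin, jar, big_tin, big_tin2, sauce_bottle, bowl from where it was at the start of the episode above 0.02 m).
It also fails if it takes over 56 s, if anything falls off the work surface, if the arm or the gripper's body presses on something with over 40 N, if the wrist force passes 120 N, or if a joint passes its speed limit or range.

## Working session

There is one attempt and no reset: what is moved stays moved. The work goes in short steps, Python scripts to look and compute and a shell command to move; the robot and the scene stay as the last step left them, time stands still between calls to the robot, and variables do not carry over. Pictures are saved under pics/ and viewed, and the job is handed in when it is done.

```bash
ls; mkdir -p pics
python3 - <<'E'
from cell import ctrl
import cv2
for n in("scene","top"):
    s=ctrl.snapshot(n); cv2.imwrite(f"pics/{n}0.png",s["pixels"][:,:,::-1]); print(n,s["vertical_fov"],s["cx"],s["cy"],s["rvec"],s["tvec"])
print(ctrl.get_obs(),ctrl.tip_extent)
E
```

```text
pics
scene 57.216046957151 256.3925020480182 192.31967880741342 [ 1.36112845  2.02792704 -1.02017623] [ 0.21559713 -0.22968059  1.41818213]
top 50.28241327603286 262.42355253041126 194.91108726747828 [ 2.14185723 -2.15785357  0.18208157] [-0.0108164   0.53162042  1.31756127]
{'time': 0.1, 'joint_positions': array([ 1.22700002e+00,  2.60592723e-01, -1.39253549e-01,  1.17269994e+00,
        8.14541566e-06,  1.57081212e+00]), 'qvel': array([-0.00116033, -0.00119592,  0.00385353,  0.00046298, -0.00070859,
       -0.00173263]), 'tau': array([-8.82847689e-04, -4.06509125e+01,  2.54527384e+01,  1.00774592e-02,
       -5.13273494e-05, -9.01615039e-06]), 'tcp_pos': array([0.1767603 , 0.4937318 , 0.25255643]), 'eef_rot': array([ 8.17642195e-01,  5.75726042e-01, -7.17727683e-04,  5.00409150e-04]), 'contact_force': array([-0.56734792, -0.2039383 , -0.21669441]), 'wrist_torque': array([ 0.00454216, -0.00548738, -0.01602757]), 'width': 0.08539721148220498} 0.022
```

View pics/scene0.png

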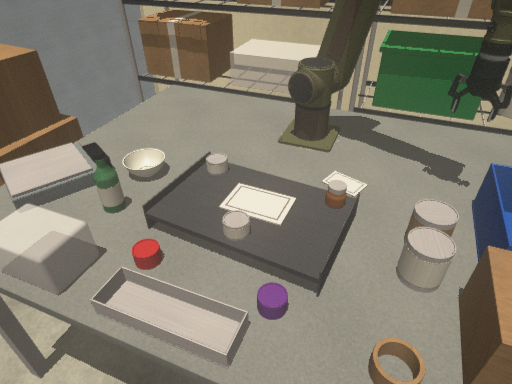

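View pics/top0.png

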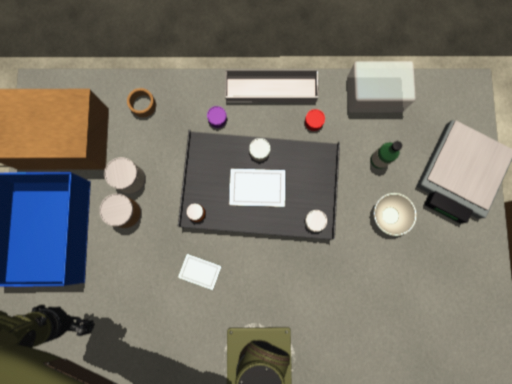

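The top view has world +x up and +y left. Candidates for the tin:
- cream tin, top (260,149): lies between the lid and the far edge
- spare tin (317,221): robot-side corner
- jar (195,212)
- purple (217,116) and red (315,119): on the table

Candidates for the lid:
- white rectangle on the shelf (257,187): the larger one
- small one on the table (200,271)

I choose (260,149) and (257,187), and will check them in a crop and measure.

```bash
cat > h.py <<'E'
import numpy as np, cv2
from cell import ctrl
def cam(n):
    s=ctrl.snapshot(n); im=s["pixels"]; h=im.shape[0]
    f=h/2/np.tan(np.radians(s["vertical_fov"])/2)
    K=np.array([[f,0,s["cx"]],[0,f,s["cy"]],[0,0,1.]])
    R=cv2.Rodrigues(np.array(s["rvec"]))[0]; return im,K,R,np.array(s["tvec"]).reshape(3)
def ray(c,px,z):
    im,K,R,t=c; px=np.atleast_2d(np.asarray(px,float))
    d=(R.T@np.linalg.inv(K)@np.c_[px,np.ones(len(px))].T).T
    o=-R.T@t; return o+d*((z-o[2])/d[:,2])[:,None]
def proj(c,p):
    im,K,R,t=c; return cv2.projectPoints(np.atleast_2d(np.asarray(p,float)),cv2.Rodrigues(R)[0],t,K,None)[0][:,0]
E
python3 - <<'E'
from h import *
c=cam("top"); im=c[0]
cr=im[100:260,160:360]; cv2.imwrite("pics/crop0.png",cv2.resize(cr,None,fx=4,fy=4,interpolation=cv2.INTER_CUBIC)[:,:,::-1][:600])
hsv=cv2.cvtColor(im,cv2.COLOR_RGB2HSV)
m=((hsv[...,2]>150)).astype(np.uint8)
m[:100]=0;m[260:]=0;m[:,:170]=0;m[:,350:]=0
for k in cv2.findContours(m,cv2.RETR_EXTERNAL,cv2.CHAIN_APPROX_NONE)[0]:
    if cv2.contourArea(k)<60: continue
    r=cv2.minAreaRect(k); print(r,cv2.contourArea(k)); 
    b=cv2.boxPoints(r)
    for z in(.068,.105): print(z,ray(c,b,z)[:,:2].round(4).tolist(),ray(c,[r[0]],z)[0].round(4))
g=cv2.cvtColor(im,cv2.COLOR_RGB2GRAY)
d=((g<70)).astype(np.uint8); d[:125]=0;d[250:]=0;d[:,:175]=0;d[:,345:]=0
ks=max(cv2.findContours(d,cv2.RETR_EXTERNAL,cv2.CHAIN_APPROX_NONE)[0],key=cv2.contourArea)
r=cv2.minAreaRect(ks);print("shelf",r); print(cv2.approxPolyDP(cv2.convexHull(ks),4,True)[:,0].tolist()); print(g[100:140,240].tolist(), g[225:250,240].tolist())
E
```

```text
((194.5, 256.0), (6.0, 21.0), 90.0) 65.0
0.068 [[0.3424, 0.2362], [0.3418, 0.1697], [0.323, 0.1695], [0.3236, 0.2358]] [0.3327 0.2028 0.068 ]
0.105 [[0.3419, 0.2298], [0.3414, 0.1652], [0.3231, 0.165], [0.3236, 0.2294]] [0.3325 0.1974 0.105 ]
((316.0, 220.0), (20.0, 20.0), 90.0) 333.0
0.068 [[0.477, -0.1551], [0.4766, -0.22], [0.4118, -0.2179], [0.4123, -0.1534]] [ 0.4443 -0.1866  0.068 ]
0.105 [[0.4727, -0.1504], [0.4723, -0.2136], [0.4094, -0.2115], [0.4099, -0.1489]] [ 0.441  -0.1811  0.105 ]
((194.20001220703125, 211.1000213623047), (15.652474403381348, 16.099689483642578), 26.56505012512207) 190.5
0.068 [[0.4641, 0.24], [0.5108, 0.2177], [0.4877, 0.1722], [0.4413, 0.1947]] [0.4759 0.2061 0.068 ]
0.105 [[0.4602, 0.2335], [0.5056, 0.2118], [0.4831, 0.1676], [0.438, 0.1894]] [0.4717 0.2006 0.105 ]
((257.09918212890625, 187.13075256347656), (56.34046173095703, 36.962215423583984), 1.4688007831573486) 1978.5
0.068 [[0.4954, 0.0959], [0.6176, 0.0933], [0.6118, -0.0917], [0.4894, -0.0865]] [0.5531 0.0028 0.068 ]
0.105 [[0.4906, 0.0934], [0.6093, 0.0909], [0.6037, -0.0888], [0.4848, -0.
[... 847 characters left out ...]
), (24.748737335205078, 19.798988342285156), 45.0) 265.5
0.068 [[0.8182, 0.1974], [0.8674, 0.1511], [0.8057, 0.092], [0.7571, 0.1384]] [0.812  0.1447 0.068 ]
0.105 [[0.8044, 0.1921], [0.8522, 0.1471], [0.7922, 0.0896], [0.745, 0.1347]] [0.7983 0.1409 0.105 ]
shelf ((255.3846435546875, 234.44732666015625), (147.48870849609375, 4.6157941818237305), 4.5574188232421875)
[[182, 227], [329, 239]]
[62, 80, 77, 64, 74, 114, 139, 142, 140, 140, 141, 144, 144, 145, 148, 146, 143, 143, 144, 145, 146, 146, 145, 144, 145, 146, 146, 144, 144, 143, 143, 142, 143, 143, 138, 120, 98, 88, 87, 87] [87, 87, 88, 88, 88, 84, 73, 63, 59, 57, 74, 112, 139, 145, 146, 145, 145, 144, 144, 145, 146, 145, 144, 144, 144]
```

View pics/crop0.png

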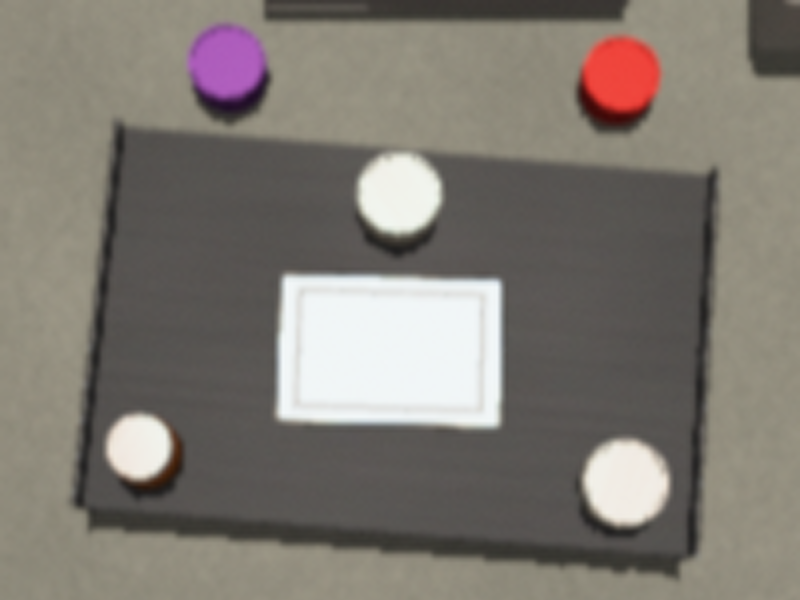

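The crop confirms both choices: cream tin at crop (400,195), larger lid at (390,350). The shelf outline is clear too. Next I'll fit the edges to sub-pixel.

```bash
cat >> h.py <<'E'
def tfar(c):
    """shelf far edge from top view: intensity step per column, line fit in world at z=.06"""
    g=cv2.GaussianBlur(cv2.cvtColor(c[0],cv2.COLOR_RGB2GRAY),(3,3),0).astype(float); P=[]
    for x in list(range(196,245))+list(range(276,332)):
        y0=132+(x-190)*11/148.
        ys=np.arange(int(y0)-5,int(y0)+6); v=g[ys,x]
        if v[:3].mean()-v[-3:].mean()<35: continue
        k=np.where((v[:-1]>=115)&(v[1:]<115))[0]
        if len(k): i=k[0]; P.append((x,ys[i]+(v[i]-115)/(v[i]-v[i+1])))
    return np.array(P,float)
def shelf(c):
    W=ray(c,tfar(c),.06)[:,:2]
    for _ in range(2):
        vx,vy,x0,y0=cv2.fitLine(W.astype(np.float32),cv2.DIST_HUBER,0,.001,.001).ravel()
        d=np.abs((W[:,0]-x0)*-vy+(W[:,1]-y0)*vx); W=W[d<max(.003,2*np.median(d))]
    if vy<0: vx,vy=-vx,-vy
    return np.array([x0,y0]),np.array([vx,vy]),np.array([vy,-vx]),len(W),d.mean()
def lid(c):
    h=cv2.cvtColor(c[0],cv2.COLOR_RGB2HSV); m=((h[...,2]>150)&(h[...,1]<60)).astype(np.uint8)
    m[:100]=0;m[250:]=0;m[:,:205]=0;m[:,305:]=0
    k=[q for q in cv2.findContours(m,cv2.RETR_EXTERNAL,cv2.CHAIN_APPROX_NONE)[0] if cv2.contourArea(q)>900]
    k=max(k,key=cv2.contourArea); W=ray(c,k[:,0],.068)[:,:2]
    return cv2.minAreaRect((W*1000).astype(np.float32))
E
python3 - <<'E'
from h import *
c=cam("top"); o,u,n,N,e=shelf(c); print("edge pt",o,"y dir",u,"x dir",n,N,e,"yaw",np.degrees(np.arctan2(n[1],n[0])))
for nm,px in (("FL",(190,132)),("FR",(338,143)),("RL",(181.2,227)),("RR",(332.5,238.7))):
    p=ray(c,[px],.06)[0,:2]; print(nm,p.round(4),((p-o)@n).round(4),((p-o)@u).round(4))
L=lid(c); print(L); b=cv2.boxPoints(L)/1000; print(b.round(4).tolist(),((b-o)@n).round(4),((b-o)@u).round(4))
t=ray(c,[(259.25,147.75)],.105)[0,:2]; print("tin",t,(t-o)@n,(t-o)@u)
# scene cross-check
s=cam("scene"); print(proj(s,[[*t,.105],[*t,.06]]).round(0)); p=[[*(x),.068] for x in b]; print(proj(s,p).round(0).tolist())
q=[[*(ray(c,[px],.06)[0,:2]),.06] for px in ((190,132),(338,143),(332.5,238.7),(181.2,227))]; print(proj(s,q).round(0).tolist())
I=cv2.resize(s[0],None,fx=1.5,fy=1.5)
for a in proj(s,p).tolist()+proj(s,q).tolist()+proj(s,[[*t,.105],[*t,.06]]).tolist(): cv2.circle(I,(int(a[0]*1.5),int(a[1]*1.5)),3,(255,0,0),1)
cv2.imwrite("pics/s1.png",I[:,:,::-1])
E
```

```text
edge pt [ 0.72421074 -0.0217998 ] y dir [0.0872786  0.99618393] x dir [ 0.99618393 -0.0872786 ] 96 0.0002708839101118674 yaw -5.007066
FL [0.7427 0.2257] -0.0032 0.2482
FR [ 0.7028 -0.269 ] 0.0002 -0.2481
RL [0.4256 0.2483] -0.3211 0.243
RR [ 0.3842 -0.2394] -0.3198 -0.2465
((553.5037841796875, 3.035797119140625), (183.5633087158203, 122.30752563476562), 88.17720794677734)
[[0.4894999861717224, -0.0868000015616417], [0.6116999983787537, -0.09059999883174896], [0.6175000071525574, 0.09279999881982803], [0.4952999949455261, 0.09669999778270721]] [-0.2282 -0.1061 -0.1163 -0.2384] [-0.0852 -0.0784  0.1049  0.0981]
tin [ 0.67522477 -0.00476722] -0.050285612185152075 0.01269214703138229
[[237. 218.]
 [237. 231.]]
[[239.0, 182.0], [218.0, 206.0], [282.0, 224.0], [297.0, 197.0]]
[[320.0, 278.0], [144.0, 212.0], [210.0, 157.0], [356.0, 198.0]]
```

View pics/s1.png

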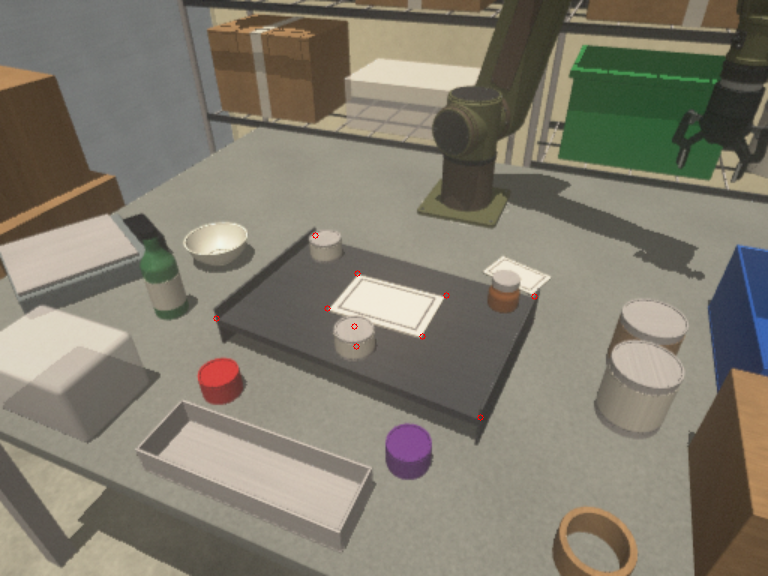

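Both views agree: edges, lid and tin project onto the scene picture correctly, and sizes come out as 320 mm shelf and 182×122 lid. The shelf yaw is −5.0°. In the shelf-edge frame the tin is at (−50, +13) mm, and the lid's far side at x ≈ −111 with a yaw of +3.2°.

I'll push the tin toward +y with the half-open fingers side by side (tool x along the shelf's x). First I turn the tool +75°.

```bash
python3 -m creep '[[130,[0,0,0],8.5],[130,[0,0,0],8.5],[130,[0,0,0],8.5],[130,[0,0,0],8.5],[130,[0,0,0],8.5],[130,[0,0,0],8.5],[130,[0,0,0],8.5],[130,[0,0,0],8.5]]' 30
cat >> h.py <<'E'
from scipy.spatial.transform import Rotation as Ro
def go(p,yaw=None):
    o=ctrl.get_obs(); R=Ro.from_quat(o["eef_rot"]).as_matrix(); d=np.array(p)-o["tcp_pos"]
    print("tcp",o["tcp_pos"].round(4),"xang",np.degrees(np.arctan2(R[1,0],R[0,0])).round(2),"zax",R[:,2].round(3),"w",round(o["width"],4),"t",round(o["time"],2),"F",np.round(o["contact_force"],1),"j",o["joint_positions"].round(2)); print("tool shift cm",(R.T@d*100).round(2))
E
python3 -c "
from h import *
go((.67,-.067,.253))"
```

```text
time: 1.05
tcp_pos: [0.1765, 0.493, 0.2515]
eef_rot: [1.0, 0.011, -0.001, 0.002]
contact_force: [0.2, -0.0, 0.6]
width: 0.0419
tcp [0.1765 0.493  0.2515] xang 1.29 zax [-0.001 -0.004 -1.   ] w 0.0419 t 1.05 F [ 0.2 -0.   0.6] j [ 1.23  0.26 -0.14  1.17 -0.    2.78]
tool shift cm [48.08 57.1  -0.  ]
```

```bash
python3 -m creep '[[130,[3.2,3.8,0],6.3],[130,[2.8,4.1,0],0],[130,[2.8,4.1,0],0],[130,[2.8,4.1,0],0],[130,[2.8,4.1,0],0],[130,[2.8,4.1,0],0],[130,[2.8,4.1,0],0],[130,[2.8,4.1,0],0]]'
python3 -c "
from h import *
go((.67,-.067,.253))"
```

```text
time: 1.85
tcp_pos: [0.3804, 0.1531, 0.2511]
eef_rot: [0.999, -0.04, 0.001, -0.0]
contact_force: [0.5, 1.3, -0.8]
width: 0.0419
tcp [0.3804 0.1531 0.2511] xang -4.59 zax [ 0.002  0.001 -1.   ] w 0.0419 t 1.85 F [ 0.5  1.3 -0.8] j [ 0.38  0.06 -0.39  1.12 -0.    2.03]
tool shift cm [30.63 19.62 -0.15]
```

```bash
python3 -m creep '[[130,[4,2.5,0],0],[130,[4,2.5,0],0],[130,[4,2.5,0],0],[130,[4,2.5,0],0],[130,[4,2.5,0],0],[130,[4,2.5,0],0],[130,[4,2.5,0],0],[130,[2,2,0],0.4]]'
python3 -c "
from h import *
go((.67,-.067,.253))"
```

```text
time: 2.65
tcp_pos: [0.6718, -0.0813, 0.2506]
eef_rot: [0.999, -0.047, 0.002, -0.001]
contact_force: [-0.4, 0.4, 0.7]
width: 0.0418
tcp [ 0.6718 -0.0813  0.2506] xang -5.35 zax [ 0.003  0.002 -1.   ] w 0.0418 t 2.65 F [-0.4  0.4  0.7] j [-0.12  0.53  0.28  1.31  0.    1.54]
tool shift cm [-0.31 -1.4  -0.24]
```

```bash
python3 -m creep '[[130,[-0.3,0,4],0],[130,[0,0,4],0],[130,[0,0,4],0],[130,[0,0,2],0],[130,[0,0,1],0],[130,[0,0,0],0]]'
python3 - <<'E'
from h import *
go((.6686,-.0813,.09))
s=cam("scene"); cv2.imwrite("pics/s2.png",cv2.resize(s[0][130:300,130:370],None,fx=3,fy=3)[:,:,::-1])
E
```

```text
time: 3.25
tcp_pos: [0.6759, -0.0871, 0.0942]
eef_rot: [0.999, -0.05, 0.004, -0.0]
contact_force: [-0.9, 1.1, 0.1]
width: 0.0419
tcp [ 0.6759 -0.0871  0.0942] xang -5.75 zax [ 0.009  0.    -1.   ] w 0.0419 t 3.25 F [-0.9  1.1  0.1] j [-0.13  0.61  0.01  0.96  0.    1.54]
tool shift cm [-0.79 -0.5   0.41]
```

View pics/s2.png

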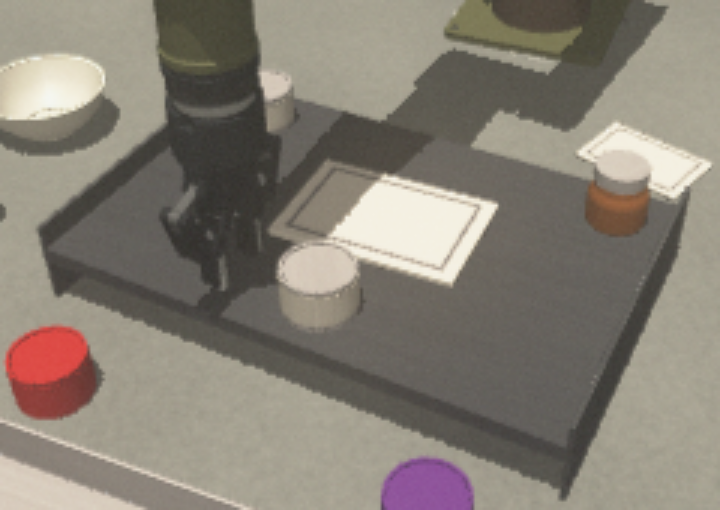

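The fingers stand beside the tin (crop ~(220,270)), with the tin at (318,285) and the lid clear behind. I'll trim the pose and start pushing.

```bash
python3 -m creep '[[130,[-0.7,0,0.2],-0.7],[130,[0,-2,0],0],[130,[0,-2,0],0],[130,[0,-2,0],0],[130,[0,-2,0],0],[130,[0,0,0],0]]'
python3 - <<'E'
from h import *
go((.6891,.150,.092))
E
```

```text
time: 3.9
tcp_pos: [0.6809, -0.0018, 0.1029]
eef_rot: [0.999, -0.043, 0.013, -0.0]
contact_force: [0.6, 0.0, 0.4]
width: 0.0417
tcp [ 0.6809 -0.0018  0.1029] xang -4.96 zax [ 0.026 -0.    -1.   ] w 0.0417 t 3.9 F [0.6 0.  0.4] j [-0.    0.59 -0.    0.95 -0.    1.65]
tool shift cm [ -0.52 -15.19   1.1 ]
```

```bash
python3 -m creep '[[130,[-0.2,0,0.5],0],[130,[0,0,0.3],0]]'
python3 - <<'E'
from h import *
go((.6891,.150,.092))
c=cam("top"); cv2.imwrite("pics/t2.png",cv2.resize(c[0][100:250,160:360],None,fx=4,fy=4)[:,:,::-1])
E
```

```text
time: 4.1
tcp_pos: [0.6803, -0.0006, 0.0971]
eef_rot: [0.999, -0.042, 0.015, -0.0]
contact_force: [-0.5, 0.7, 0.4]
width: 0.0416
tcp [ 6.803e-01 -6.000e-04  9.710e-02] xang -4.85 zax [ 0.03  -0.001 -1.   ] w 0.0416 t 4.1 F [-0.5  0.7  0.4] j [-0.    0.59 -0.02  0.93 -0.    1.65]
tool shift cm [ -0.41 -15.08   0.53]
```

View pics/t2.png

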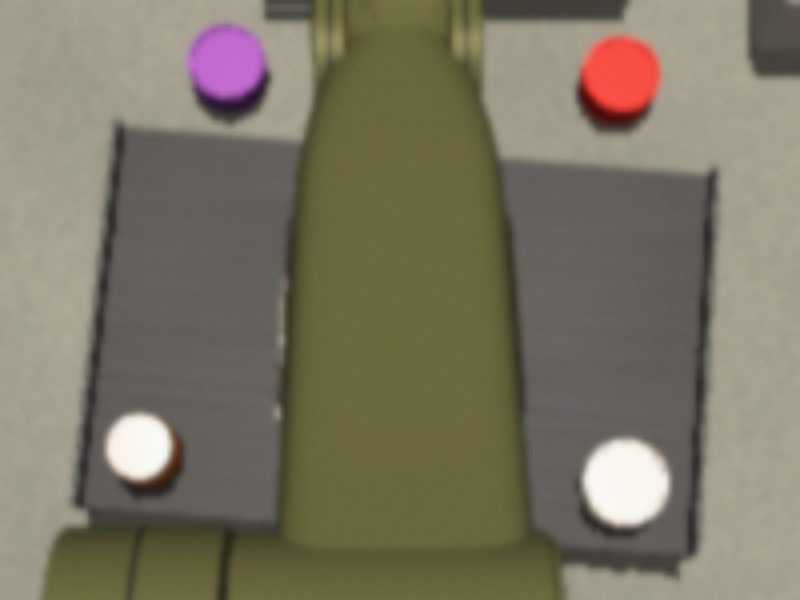

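The arm hides the top view here, so I'll use the scene camera.

```bash
python3 -m creep '[[130,[-0.2,-1.5,0.4],0],[130,[-0.1,-1.5,0.2],0],[130,[0,-1.5,0.2],0],[130,[0,-1.5,0.2],0]]'
python3 - <<'E'
from h import *
go((.6891,.150,.090))
s=cam("scene"); cv2.imwrite("pics/s3.png",cv2.resize(s[0][130:300,130:370],None,fx=3,fy=3)[:,:,::-1])
E
```

```text
time: 4.55
tcp_pos: [0.6839, 0.0576, 0.0873]
eef_rot: [0.999, -0.046, 0.016, 0.002]
contact_force: [0.7, -1.6, 2.1]
width: 0.0418
tcp [0.6839 0.0576 0.0873] xang -5.28 zax [ 0.033 -0.005 -0.999] w 0.0418 t 4.55 F [ 0.7 -1.6  2.1] j [ 0.09  0.61 -0.02  0.91 -0.01  1.75]
tool shift cm [-0.32 -9.25 -0.3 ]
```

View pics/s3.png

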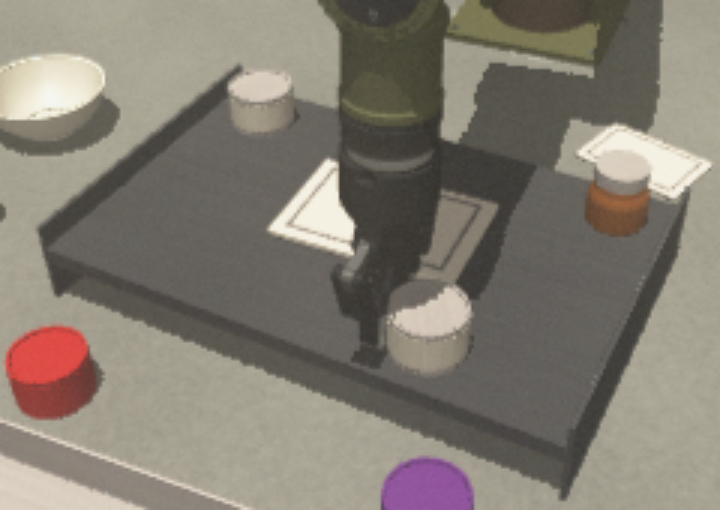

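Run:
```python
from h import *
s=cam("scene"); o=np.array([.72421,-.0218]);n=np.array([.99618,-.08728]);u=np.array([.08728,.99618])
p=ray(s,[(272.7,230.7)],.105)[0,:2]; print(p,(p-o)@n,(p-o)@u)
b=ctrl.get_obs()["tcp_pos"][:2]; print((b-o)@n,(b-o)@u)
```

```text
[0.68556408 0.09298876] -0.048517053490127575 0.11097725507491013
-0.04757163539516079 0.07779270129548496
```

The tin is upright at shelf (−49, +111), central between the fingers, about 95 mm from the lip. Continuing.

```bash
python3 -m creep '[[130,[-0.2,-1.5,0],0],[130,[0,-1.5,0],0],[130,[0,-1.5,0],0],[130,[0,-1.5,0.1],0],[130,[0,-1,0.1],0],[130,[0,0,0],0]]'
python3 - <<'E'
from h import *
go((.6891,.152,.090))
s=cam("scene"); cv2.imwrite("pics/s4.png",cv2.resize(s[0][130:300,130:370],None,fx=3,fy=3)[:,:,::-1])
E
```

```text
time: 5.25
tcp_pos: [0.6881, 0.1366, 0.084]
eef_rot: [0.999, -0.044, 0.016, 0.001]
contact_force: [-0.2, -0.7, 1.3]
width: 0.0422
tcp [0.6881 0.1366 0.084 ] xang -4.99 zax [ 0.031 -0.004 -1.   ] w 0.0422 t 5.25 F [-0.2 -0.7  1.3] j [ 0.2   0.64  0.03  0.93 -0.01  1.86]
tool shift cm [-0.01 -1.54 -0.6 ]
```

View pics/s4.png

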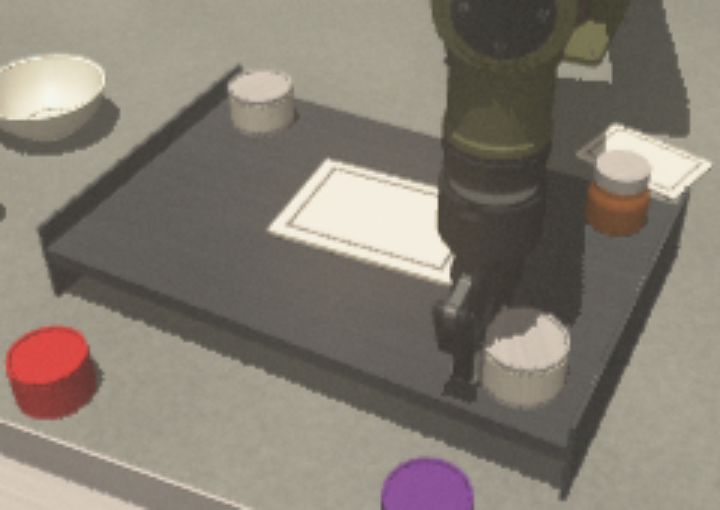

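```bash
python3 -m creep '[[130,[0,-0.7,-0.3],0],[130,[0,-0.7,-0.1],0],[130,[0,0,0],0]]'
python3 - <<'E'
from h import *
go((.6891,.152,.090))
s=cam("scene"); cv2.imwrite("pics/s5.png",cv2.resize(s[0][220:300,250:370],None,fx=6,fy=6,interpolation=cv2.INTER_CUBIC)[:,:,::-1])
E
```

```text
time: 5.6
tcp_pos: [0.6882, 0.1507, 0.0871]
eef_rot: [0.999, -0.044, 0.014, 0.001]
contact_force: [-0.4, -0.4, -0.4]
width: 0.042
tcp [0.6882 0.1507 0.0871] xang -5.06 zax [ 0.028 -0.004 -1.   ] w 0.042 t 5.6 F [-0.4 -0.4 -0.4] j [ 0.22  0.64  0.05  0.95 -0.01  1.88]
tool shift cm [ 0.09 -0.14 -0.29]
```

View pics/s5.png

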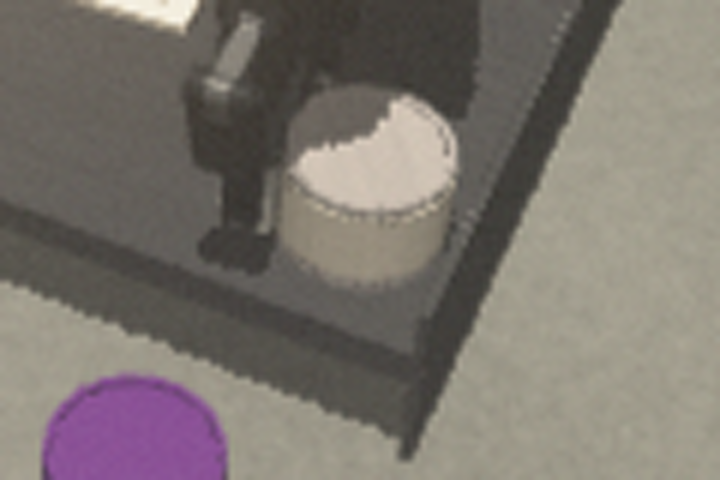

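The tin stands upright almost against the lip. I'll back off, rise, and look from above.

```bash
python3 -m creep '[[130,[0,2,0],0],[130,[0,2,-1],0],[130,[0,0,-4],0],[130,[0,0,-4],0],[130,[0,0,-4],0],[130,[-5,0,0],-8.5],[130,[-4,0,0],-8.5],[130,[-4,0,0],-8.5]]'
python3 - <<'E'
from h import *
go((.456,.012,.2))
E
```

```text
time: 6.45
tcp_pos: [0.559, 0.0915, 0.2248]
eef_rot: [0.984, 0.178, 0.022, 0.005]
contact_force: [0.4, -0.5, 0.6]
width: 0.0421
tcp [0.559  0.0915 0.2248] xang 20.55 zax [ 0.044 -0.003 -0.999] w 0.0421 t 6.45 F [ 0.4 -0.5  0.6] j [ 0.17  0.31 -0.14  1.08 -0.01  1.38]
tool shift cm [-12.53   3.79   2.05]
```

```bash
python3 -m creep '[[130,[-4,1,0],-8.5],[130,[-3,1,0],-8.5],[0,[0,0,0],-8.5],[0,[0,0,0],-8.5],[0,[0,0,0],-8.5],[0,[0,0,0],-8.5],[0,[0,0,0],-8.5],[0,[0,0,0],-5]]'
python3 - <<'E'
from h import *
go((.456,.012,.2))
c=cam("top"); cv2.imwrite("pics/t3.png",cv2.resize(c[0][100:250,160:360],None,fx=4,fy=4)[:,:,::-1])
E
```

```text
time: 7.25
tcp_pos: [0.4904, 0.0287, 0.2304]
eef_rot: [0.732, 0.68, 0.016, 0.019]
contact_force: [0.4, 0.4, 0.4]
width: 0.085
tcp [0.4904 0.0287 0.2304] xang 85.78 zax [ 0.049 -0.006 -0.999] w 0.085 t 7.25 F [0.4 0.4 0.4] j [ 0.06  0.18 -0.31  1.03 -0.01  0.14]
tool shift cm [-1.91 -3.45  2.88]
```

View pics/t3.png

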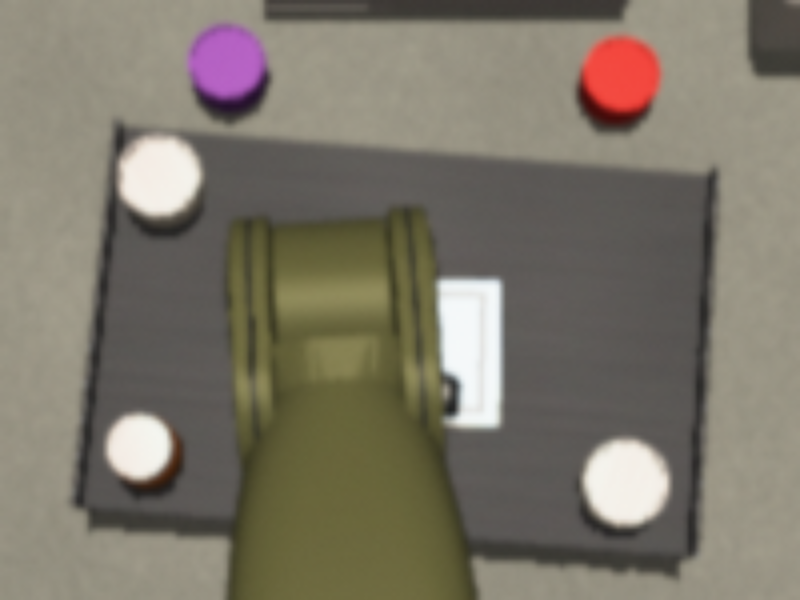

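Tin top at (200,143), beside the left lip. The lid's visible part is unmoved and so are the other things. Measuring the tin, then moving behind the lid.

```bash
python3 - <<'E'
from h import *
c=cam("top"); h=cv2.cvtColor(c[0],cv2.COLOR_RGB2HSV); m=((h[...,2]>150)).astype(np.uint8); q=np.zeros_like(m); q[128:158,190:216]=m[128:158,190:216]
k=max(cv2.findContours(q,cv2.RETR_EXTERNAL,cv2.CHAIN_APPROX_NONE)[0],key=cv2.contourArea); C=cv2.minEnclosingCircle(k); print(C)
o=np.array([.72421,-.0218]);n=np.array([.99618,-.08728]);u=np.array([.08728,.99618])
for px in (C[0],(200,143)):
    p=ray(c,[px],.105)[0,:2]; print((p-o)@n,(p-o)@u)
E
python3 -m creep '[[0,[-1,-2,0],0.8],[0,[-0.8,-1.5,0],0],[0,[0,-0.3,3],0],[0,[0,-0.3,3],0],[0,[0,-0.3,3],0],[0,[0,-0.3,2],0],[0,[0,-0.3,2],0],[0,[0,0,0],0]]'
python3 - <<'E'
from h import *
go((.456,.012,.085))
E
```

```text
((199.24050903320312, 143.46835327148438), 10.769780158996582)
-0.05217321212242515 0.2060767538305261
-0.050424694313204975 0.20380739402163786
time: 8.15
tcp_pos: [0.4452, 0.0071, 0.0994]
eef_rot: [0.749, 0.662, 0.02, 0.023]
contact_force: [-0.7, -0.4, 1.2]
width: 0.0854
tcp [0.4452 0.0071 0.0994] xang 83.01 zax [ 0.061 -0.007 -0.998] w 0.0854 t 8.15 F [-0.7 -0.4  1.2] j [ 0.02  0.22 -0.64  0.65 -0.01  0.14]
tool shift cm [0.62 0.92 1.5 ]
```

The tin is at y = +205 mm (needs > 185). Lowering the rest of the way and correcting the yaw.

```bash
python3 -m creep '[[0,[0.5,0,1],-2],[0,[0,0,0.8],0],[0,[0,0,0],0]]'
python3 - <<'E'
from h import *
go((.456,.012,.073))
s=cam("scene"); cv2.imwrite("pics/s6.png",cv2.resize(s[0][130:270,180:350],None,fx=4,fy=4,interpolation=cv2.INTER_CUBIC)[:,:,::-1])
E
```

```text
time: 8.45
tcp_pos: [0.449, 0.0114, 0.0826]
eef_rot: [0.737, 0.675, 0.021, 0.025]
contact_force: [0.2, -0.2, -0.9]
width: 0.0854
tcp [0.449  0.0114 0.0826] xang 84.94 zax [ 0.065 -0.007 -0.998] w 0.0854 t 8.45 F [ 0.2 -0.2 -0.9] j [ 0.03  0.24 -0.67  0.6  -0.01  0.12]
tool shift cm [0.13 0.63 1.  ]
```

View pics/s6.png

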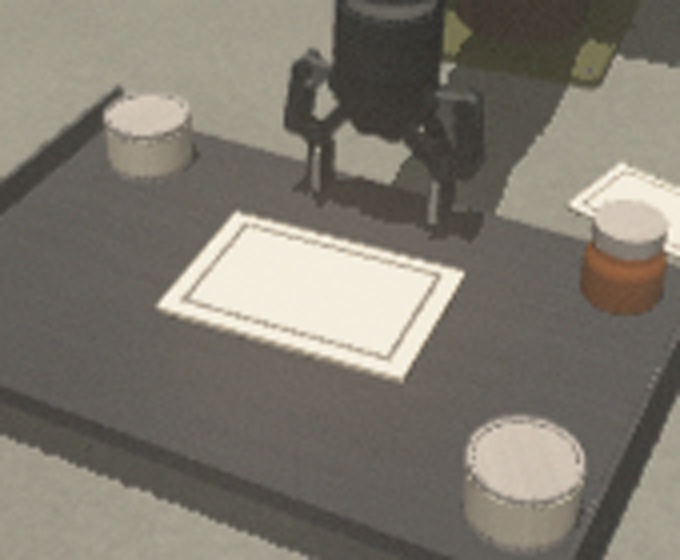

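The fingers are behind the lid's near side and clear of it. Lowering gently while watching the force.

```bash
python3 -m creep '[[0,[0,0,0.5],0],[0,[0,0,0.3],0],[0,[0,0,0],0]]'
python3 - <<'E'
from h import *
go((.456,.012,.072))
E
```

```text
time: 8.8
tcp_pos: [0.4515, 0.0115, 0.0758]
eef_rot: [0.737, 0.675, 0.023, 0.026]
contact_force: [0.1, 0.1, 0.2]
width: 0.0854
tcp [0.4515 0.0115 0.0758] xang 84.94 zax [ 0.069 -0.007 -0.998] w 0.0854 t 8.8 F [0.1 0.1 0.2] j [ 0.03  0.26 -0.67  0.57 -0.01  0.12]
tool shift cm [0.09 0.41 0.41]
```

```bash
python3 -m creep '[[0,[0,0,0.3],0],[0,[0,0,0.2],0],[0,[0,0,0],0]]'
python3 - <<'E'
from h import *
go((.456,.012,.072))
s=cam("scene"); cv2.imwrite("pics/s7.png",cv2.resize(s[0][140:210,235:325],None,fx=8,fy=8,interpolation=cv2.INTER_CUBIC)[:,:,::-1])
E
```

```text
time: 9.1
tcp_pos: [0.4522, 0.0115, 0.0706]
eef_rot: [0.737, 0.675, 0.023, 0.026]
contact_force: [-0.0, -0.9, -0.3]
width: 0.0856
tcp [0.4522 0.0115 0.0706] xang 84.94 zax [ 0.069 -0.007 -0.998] w 0.0856 t 9.1 F [-0.  -0.9 -0.3] j [ 0.03  0.26 -0.68  0.56 -0.01  0.12]
tool shift cm [ 0.09  0.38 -0.11]
```

View pics/s7.png

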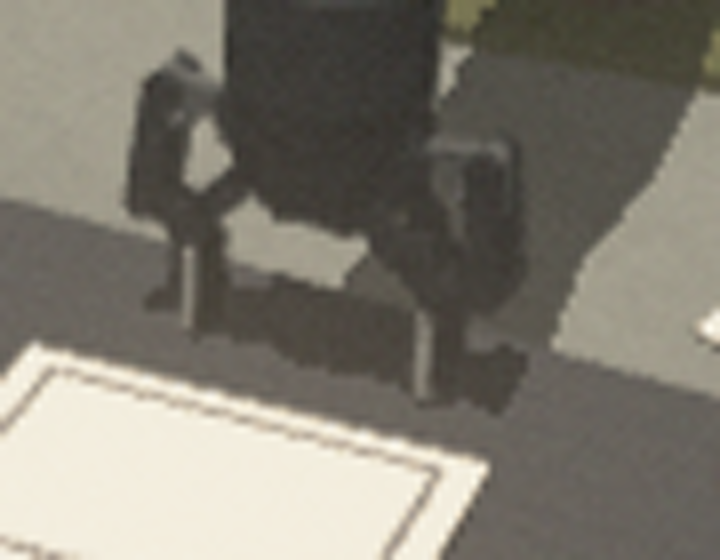

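```bash
python3 -m creep '[[0,[0,1,0.05],0],[0,[0,1,0.07],0],[0,[0,0,0],0]]'
python3 - <<'E'
from h import *
go((.456,.012,.071))
E
```

```text
time: 9.45
tcp_pos: [0.4745, 0.0096, 0.0713]
eef_rot: [0.737, 0.675, 0.024, 0.027]
contact_force: [0.3, -0.0, -0.9]
width: 0.0851
tcp [0.4745 0.0096 0.0713] xang 84.95 zax [ 0.071 -0.007 -0.997] w 0.0851 t 9.45 F [ 0.3 -0.  -0.9] j [ 0.03  0.29 -0.63  0.58 -0.01  0.11]
tool shift cm [ 0.08 -1.86 -0.11]
```

```bash
python3 -m creep '[[0,[0,1,0.08],0],[0,[0,1,0.08],0],[0,[0,1,0.08],0],[0,[0,1,0.08],0],[0,[0,0,0],0]]'
python3 - <<'E'
from h import *
go((.456,.012,.071))
s=cam("scene"); cv2.imwrite("pics/s8.png",cv2.resize(s[0][130:270,180:350],None,fx=4,fy=4,interpolation=cv2.INTER_CUBIC)[:,:,::-1])
E
```

```text
time: 9.95
tcp_pos: [0.5178, 0.0057, 0.0704]
eef_rot: [0.737, 0.675, 0.023, 0.026]
contact_force: [-0.0, -0.2, 0.2]
width: 0.0853
tcp [0.5178 0.0057 0.0704] xang 84.94 zax [ 0.069 -0.007 -0.998] w 0.0853 t 9.95 F [-0.  -0.2  0.2] j [ 0.02  0.36 -0.53  0.61 -0.01  0.1 ]
tool shift cm [ 0.08 -6.19 -0.49]
```

View pics/s8.png

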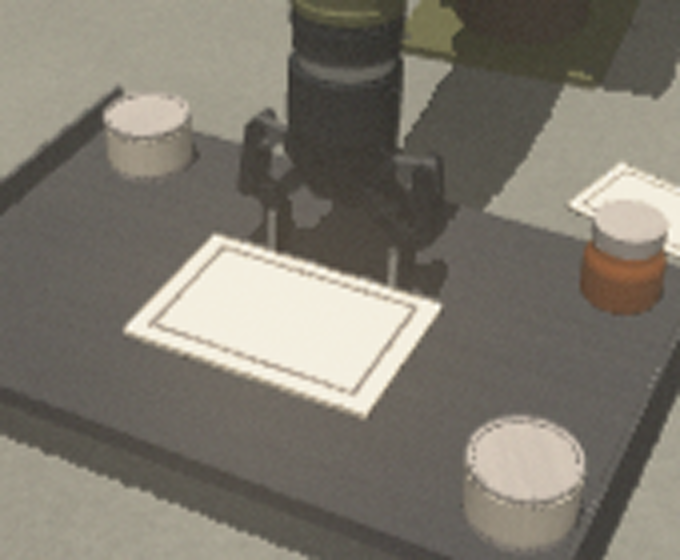

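The lid slides flat with both fingers on its near side. Measuring its corners from this picture: near (215,235), (440,303); far (123,330), (367,415).

```bash
cat >> h.py <<'E'
O=np.array([.72421,-.0218]);NX=np.array([.99618,-.08728]);UY=np.array([.08728,.99618])
def sh(c,px,z):
    p=ray(c,px,z)[:,:2]-O; return np.c_[p@NX,p@UY].round(4)
E
python3 - <<'E'
from h import *
s=cam("scene"); px=np.array([(215,235),(440,303),(123,330),(367,415)])/4+[180,130]
print(sh(s,px,.067));
E
```

```text
[[-0.1938 -0.0819]
 [-0.1956  0.0938]
 [-0.0744 -0.0824]
 [-0.0745  0.0968]]
```

```bash
python3 -m creep '[[0,[0,1.1,0.07],0],[0,[0,1.1,0.07],0],[0,[0,1.1,0.07],0],[0,[0,1.1,0.07],0],[0,[0,0,0],0]]'
python3 - <<'E'
from h import *
go((.63,-.004,.071)); p=ctrl.get_obs()["tcp_pos"][:2]-O; print(p@NX,p@UY)
E
```

```text
time: 10.55
tcp_pos: [0.5626, 0.0016, 0.0699]
eef_rot: [0.737, 0.675, 0.022, 0.025]
contact_force: [-0.3, 0.2, 0.0]
width: 0.0855
tcp [0.5626 0.0016 0.0699] xang 84.96 zax [ 0.066 -0.007 -0.998] w 0.0855 t 10.55 F [-0.3  0.2  0. ] j [ 0.01  0.42 -0.42  0.66 -0.01  0.09]
tool shift cm [0.04 6.76 0.34]
-0.16305794860055453 0.009180092213434087
```

```bash
python3 -m creep '[[0,[0,1.1,0.03],0],[0,[0,1.1,0.05],0],[0,[0,1.1,0.06],0],[0,[0,1.1,0.06],0],[0,[0,0.7,0.04],0],[0,[0,0,0],0]]'
python3 - <<'E'
from h import *
go((.63,-.004,.071)); p=ctrl.get_obs()["tcp_pos"][:2]-O; print(p@NX,p@UY)
s=cam("scene"); cv2.imwrite("pics/s9.png",cv2.resize(s[0][150:290,180:350],None,fx=4,fy=4,interpolation=cv2.INTER_CUBIC)[:,:,::-1])
E
```

```text
time: 11.15
tcp_pos: [0.6162, -0.0032, 0.07]
eef_rot: [0.737, 0.675, 0.021, 0.024]
contact_force: [-0.6, -0.3, -0.0]
width: 0.0855
tcp [ 0.6162 -0.0032  0.07  ] xang 84.95 zax [ 0.063 -0.007 -0.998] w 0.0855 t 11.15 F [-0.6 -0.3 -0. ] j [-0.    0.5  -0.28  0.73 -0.01  0.09]
tool shift cm [ 0.05  1.38 -0.01]
-0.10921067158006734 0.009065891064622725
```

View pics/s9.png

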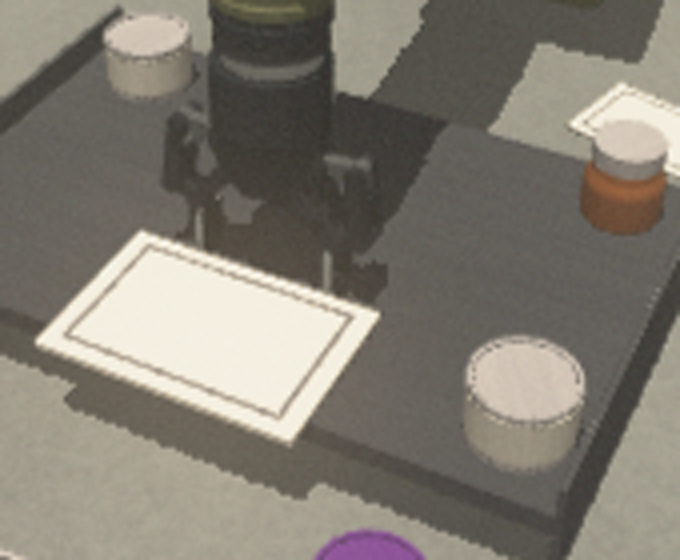

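The lid now overhangs evenly. Its far corners are at crop (37,343) and (293,440), near ones at (143,232) and (378,315).

Run:
```python
from h import *
s=cam("scene"); px=np.array([(143,232),(378,315),(37,343),(293,440)])/4+[180,150]
print(sh(s,px,.066));
```

```text
[[-0.0972 -0.0815]
 [-0.0949  0.0948]
 [ 0.023  -0.0814]
 [ 0.0212  0.0959]]
```

```bash
python3 -m creep '[[0,[0,0.8,0.05],0],[0,[0,0.7,0.05],0],[0,[0,0,0],0]]'
python3 - <<'E'
from h import *
go((.63,-.004,.071)); p=ctrl.get_obs()["tcp_pos"][:2]-O; print(p@NX,p@UY)
s=cam("scene"); cv2.imwrite("pics/s10.png",cv2.resize(s[0][170:280,160:300],None,fx=5,fy=5,interpolation=cv2.INTER_CUBIC)[:,:,::-1])
E
python3 -m creep '[[0,[0,-2,0],0],[0,[0,-2,0],0],[0,[0,0,-4],0],[0,[0,0,-4],0],[0,[0,-3,-4],0],[0,[0,-4,-2],0],[0,[0,-4,0],0],[0,[0,-4,0],0]]'
python3 -m creep '[[0,[0,-4,0],0],[0,[0,-4,0],0],[0,[0,-4,0],0],[0,[0,-2,0],0]]'
python3 - <<'E'
from h import *
c=cam("top"); cv2.imwrite("pics/t4.png",cv2.resize(c[0][100:250,160:360],None,fx=4,fy=4)[:,:,::-1])
L=lid(c); b=cv2.boxPoints(L)/1000-O; print(L,(b@NX).round(4),(b@UY).round(4))
E
```

```text
time: 11.55
tcp_pos: [0.6297, -0.0045, 0.0698]
eef_rot: [0.737, 0.675, 0.02, 0.023]
contact_force: [-0.0, -1.2, -0.5]
width: 0.0853
tcp [ 0.6297 -0.0045  0.0698] xang 84.97 zax [ 0.061 -0.007 -0.998] w 0.0853 t 11.55 F [-0.  -1.2 -0.5] j [-0.    0.52 -0.24  0.75 -0.01  0.08]
tool shift cm [ 0.05  0.04 -0.11]
-0.09570813616449125 0.00901648887337968
time: 12.4
tcp_pos: [0.4359, 0.0133, 0.2033]
eef_rot: [0.737, 0.674, 0.026, 0.028]
contact_force: [-1.0, -0.2, 0.1]
width: 0.0856
time: 12.8
tcp_pos: [0.2891, 0.0259, 0.1922]
eef_rot: [0.737, 0.674, 0.027, 0.029]
contact_force: [0.4, -0.5, -0.1]
width: 0.0851
((743.7423706054688, 38.246131896972656), (295.48907470703125, 199.2838134765625), 84.4009017944336) [-0.0869  0.1123  0.1154 -0.0839] [-0.0852 -0.0872  0.2082  0.2103]
```

View pics/t4.png

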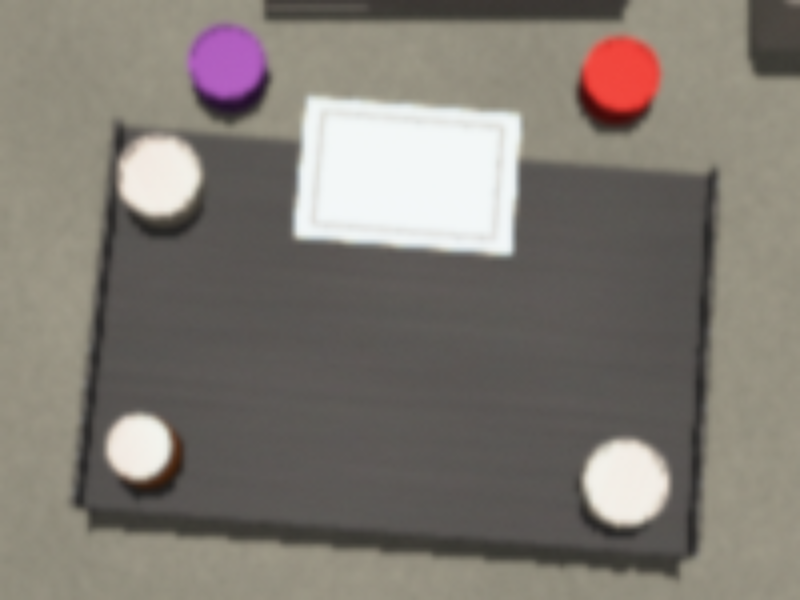

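View pics/s10.png

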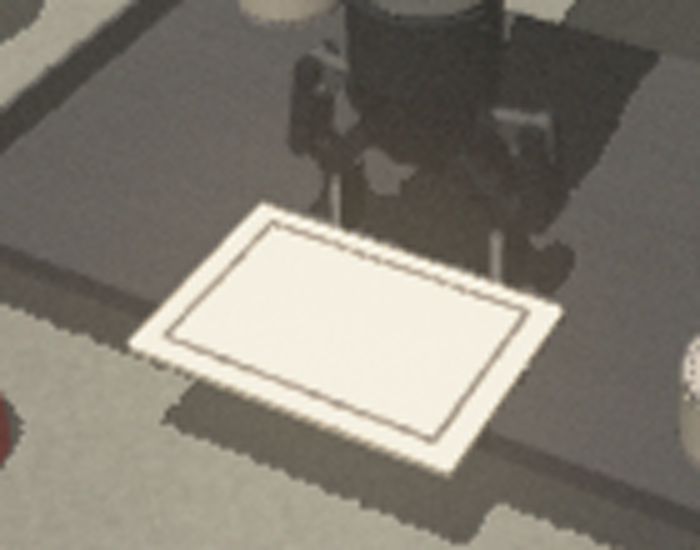

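The arm is clear. The lid mask merged with the table, so I'll use a tighter threshold for the final measurement.

Run:
```python
from h import *
c=cam("top"); g=cv2.cvtColor(c[0],cv2.COLOR_RGB2GRAY); o,u,n,N,e=shelf(c); print("edge refit",o,n,N,e)
for th in (175,190,205):
    m=(g>th).astype(np.uint8); q=np.zeros_like(m); q[118:168,225:296]=m[118:168,225:296]
    k=max(cv2.findContours(q,cv2.RETR_EXTERNAL,cv2.CHAIN_APPROX_NONE)[0],key=cv2.contourArea)
    W=ray(c,k[:,0],.068)[:,:2]; L=cv2.minAreaRect((W*1000).astype(np.float32)); b=cv2.boxPoints(L)/1000-O
    print(th,np.round(L[1],1),(b@NX).round(4),(b@UY).round(4),"centre x",((np.array(L[0])/1000-O)@NX).round(4))
q=np.zeros_like(g); q[128:158,188:216]=(g>160)[128:158,188:216]
k=max(cv2.findContours(q,cv2.RETR_EXTERNAL,cv2.CHAIN_APPROX_NONE)[0],key=cv2.contourArea); C=cv2.minEnclosingCircle(k); print("tin",C,sh(c,[C[0]],.105))
s=cam("scene"); px=np.array([(263,203),(562,310),(128,344),(447,473)])/5+[160,170]; print(sh(s,px,.066))
```

```text
edge refit [ 0.7158247  -0.11171903] [ 0.9961891  -0.08721922] 57 0.0001918940619618088
175 [184.  122.2] [-0.0856  0.0366  0.0371 -0.0851] [-0.0849 -0.0852  0.0988  0.0991] centre x -0.0242
190 [179.3 121.3] [-0.0852  0.0361  0.0365 -0.0848] [-0.0826 -0.0829  0.0964  0.0967] centre x -0.0244
205 [178.4 119. ] [-0.0835  0.0355  0.0362 -0.0828] [-0.0822 -0.0827  0.0957  0.0962] centre x -0.0237
tin ((199.32608032226562, 143.5869598388672), 10.317609786987305) [[-0.0525  0.2058]]
[[-0.0842 -0.0831]
 [-0.0819  0.0951]
 [ 0.0357 -0.0829]
 [ 0.0372  0.0947]]
```

```bash
python3 -c "
from cell import ctrl
print(ctrl.hand_in())"
```

```text
the job is handed in; nothing more can be done
None
```

I pushed the tin to the left (+y) end lip, then slid the lid out over the far edge with both open fingers on its long side. I backed the arm off and handed the job in at about 13 s of the 56 s allowed. No verdict was reported.

Last checks, with the arm clear of the shelf:
- **Lid:** its far side is 36–37 mm beyond the edge at both ends in the top view. The scene view, taken just before the arm backed off, also gives 36–37 mm. That is about 4 mm short of the 40 mm aim but inside 28–52 mm. It is parallel to the edge to within about 1 mm and looks flat.
- **Tin:** it stands upright at y = +206 mm, about 6 mm from touching the lip; more than 185 mm was needed.
- **Other objects:** the spare tin and jar look unmoved in the last top view. I did not re-measure the large tins, bottle or bowl at the end, but the arm stayed away from them.

Two things did not go as intended. My first lid mask after the push merged with the table and gave a wrong outline, so I re-measured with tighter thresholds. The tool also leaned slowly to about 4°, and I allowed for that in the pushes.

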